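Lock the bayonet fuse cap with a screwdriver

TASK

The power unit's slotted fuse cap is sitting unlocked. Take the orange-handled screwdriver from its stand, set the blade in the slot, push the sprung cap in firmly but gently (it holds a glass fuse, so never lean on it hard) and, still pushing, turn it clockwise to its stop so that it stays locked. Then put the screwdriver back in its stand, upright and fully home, and leave everything else on the bench alone.

Things in the scene. Friction and masses are not known exactly. Their poses are not given: they have to be found in the camera images.
- driver_mid (a point): Centre of the orange handle of the screwdriver, which starts upright in its stand, blade down. Handle: square bar 25 x 25 mm (flats along own x and y), 70 mm tall. Below it a 6 mm shank, then a flat blade 9 mm wide along own x, 2.4 mm thick along own y. The tip is 99 mm below this point, the handle's underside 35 mm below. Own z points from blade to handle. About 90 g.
- driver_tip (a point): Centre of the end edge of the orange screwdriver's blade, on its axis; axes as for driver_mid.
- stand_hole (a point): Centre of the mouth of the 15 mm round through hole in the top of the fixed aluminium stand, a block 64 x 64 mm, 74 mm tall. With the driver fully home the handle's underside rests on the block and the tip is 64 mm below this point (10 mm above the table). Any turn about the upright is fine.
- power_unit: Fixed grey unit 160 (x) x 130 (y) x 62 mm tall, rear panel up; origin under its centre. Its fuse cap is sprung: it gives at 3.5 N, then 1 mm per 1.4 N, and bottoms at 6.5 mm (12.6 N), rigid beyond. A lug bars turning past about 0.2 rad until the cap is in by 5 mm (10.5 N); once turned the lug keeps it in. Push with 12 to 15 N while turning; the summed driver contact forces stay below 35 N, or 100 N at the stop.
- collar (a point): Centre of the upper rim of the fixed grey collar (42 mm outside, 70 mm above the table) round the fuse cap; axes as the unit's. The cap, 28 mm wide, turns about the upright through here; its rim stands from 16 mm above to 2 mm below the collar by the fuse's length, unmeasured: find it by touch. In the rim's 20 mm opening the white face lies 1.5 mm lower, with a slot 12 mm long, 3.8 wide, 5 deep, edges chamfered.
- cap (a joint): Angle of the fuse cap, rad, growing clockwise seen from above: starts at 0 to 0.12 (unlocked); 1.25 is the stop (locked). At 0 the slot lies along the unit's x axis (slot's world yaw = unit's yaw minus this angle) and the white mark on the rim points along the unit's +y to a red dot; when locked, to a green dot. Turning friction about 0.03 to 0.08 N m.
- circuit_board: green circuit board 100 x 70 mm, lying flat, origin under its middle; leave alone
- flux_jar: white-capped jar, 56 mm wide, 35 mm tall; leave alone
- tape_roll: tan tape roll, 84 mm wide, 22 mm tall, lying flat; leave alone
- wool_pot: small open brass pot, 68 mm wide, 35 mm tall; leave alone
- blue_driver: another screwdriver with a round blue handle, 170 mm long, lying on the table, not to be used; leave alone
- pliers: red-handled pliers, 120 mm long; leave alone
- phone: black phone 145 x 70 x 9 mm; leave alone
- fuse_box: clear open tray 60 x 90 x 22 mm with spare glass fuses; leave alone
There are look-alikes about, which are no part of the job. Of the things shaped like the part that bears driver_mid, the orange one is meant.

How it is judged:
On the way, in this order (a step that is already met when the one before it is completed fails the run):
1. the upright screwdriver's blade presses on the middle of the still unlocked cap (contact force between driver and power_unit above 5 N and value of joint cap below 0.5 rad and horizontal distance between driver_tip and collar below 0.005 m and angle between driver_tip's own z axis and vertical below 0.15 rad), for 0.1 s.
2. the cap is turned to its stop with the screwdriver (value of joint cap above 1.12 rad and contact force between driver and power_unit above 2 N and horizontal distance between driver_tip and collar below 0.006 m), for 0.1 s.
At the end, for the whole second after the job is handed in: The cap stays locked within 0.15 rad of its stop (angle above 1.1), and the orange screwdriver, released and at rest, stands upright (within 0.1 rad) in its stand with the handle down on the block (tip at least 60 mm below the hole's mouth, within 8 mm of its axis) (value of joint cap above 1.1 rad and horizontal distance between driver_tip and stand_hole below 0.008 m and z of driver_tip in the frame of stand_hole below -0.06 m and angle between driver_tip's own z axis and vertical below 0.1 rad and linear speed of driver below 0.02 m/s and contact force between the fingers and driver below 0.1 N); the robot touches nothing.
It fails at once if before the cap has reached its stop the screwdriver forces the power unit with more than 35 N (contact force between driver and power_unit above 35 N and value of joint cap below 1.15 rad).
It fails at once if the screwdriver forces the power unit with more than 100 N (contact force between driver and power_unit above 100 N).
It fails at once if the gripper itself touches the power unit or its cap (contact force between any of the fingers, the arm and power_unit above 1 N).
It fails at once if another thing on the bench is moved by more than 20 mm (distance of any of circuit_board, flux_jar, tape_roll, wool_pot, blue_driver, pliers, phone, fuse_box from where it was at the start of the episode above 0.02 m).
It also fails if it takes over 72 s, if anything falls off the work surface, if the arm or the gripper's body presses on something with over 40 N, if the wrist force passes 120 N, or if a joint passes its speed limit or range.

ROBOT

A 7-joint arm with a two-finger parallel gripper is mounted at the origin on the work surface. World frame = base frame: x ahead of the robot, y to its left, z up, the work surface at z = 0. Lengths are in m, angles in rad, forces in N, time in s.
With the tool pointing down it reaches from about 0.35 to 0.775 m from the base axis. Payload 3.1 kg.
Tool frame: the origin (TCP) lies midway between the tips of the shut fingers; the grasp point (between the pads) lies 19 mm behind it; z points along the fingers, y is the line along which they close (so a half turn about z gives the same grasp; the last joint's range is limited). The gripper opens to 85 mm and grips with 20 to 120 N. Pads are 22 mm wide; open, the fingers measure 114 mm over their backs; the gripper's body (76 mm by 85 mm) begins 54 mm behind the grasp point. The pads swing forward as they close: fully open they stand 13 mm farther back than shut.
Start: joints at [-1.226, 0.311, 0.014, 1.512, -0.004, 1.319, -0.027], TCP at [0.207, 0.509, 0.231] pointing down, gripper open.
Joint ranges: [-2.7, 2.7], [-0.3, 1.91], [-1.27, 1.3], [0.12, 2.57], [-1.44, 4.58], [0.2, 2.03], [-3.05, 3.05]. Speed limits (rad/s): [2.79, 2.79, 3.14, 3.14, 3.14, 3.14, 3.14].

INTERFACE

Orientations are given as a unit quaternion [w, x, y, z].
In Python, from station import * gives the robot as it stands.
- The arm moves only by the tool jog_arm, never from a script. Its arguments are lists of equal length, an entry for each row: "xyz": the shift along the tool's x, y, z normalised to -1 to 1, where 1 is 0.02 m, a list of three; "dr": the turn, a rotation vector about the tool's x, y, z normalised to -1 to 1, where 1 is 0.12 rad, a list of three; "claw": the opening, from -1 (shut) to 1 (fully open). In form: {"xyz": [[x, y, z], ...], "dr": [[wx, wy, wz], ...], "claw": [claw, ...]}. A call has 1 to 8 rows; each row shifts and turns the commanded pose from where the row before left it, along the tool's axes as they then stand; what a row does not reach is not made up. A row lasts 1/8 s, in which the tool goes at most 62.5 mm and 10.7 degrees, less where a joint would pass 70% of its speed; a pose out of reach is approached as far as the arm can. A call with a number of a shift or a turn outside -1 to 1 is refused whole. A call with a gripper value outside its range is refused whole. The fingers move at their own pace and stop on an object; the grip force is fixed at half the most. Time passes only in rows, so rows that do not move let the fingers close. It gives the time, the measured TCP pose, the force, the opening and the grip force at its end, in the units of the state.
- get_state(): the state, without advancing time (a new reading comes with each control period).
- get_image(name): name is "scene" or "top"; returns a dict with "frame" (420x560x3 uint8, blue, green, red), "range_z" (420x560 float32, m along the optical axis (not along the pixel's ray), 0 where there is no reading), "fx", "fy", "cx", "cy" (pixels), "dist_coeffs" ([k1, k2, p1, p2, k3] as OpenCV has them; the pictures are not rectified), "world_from_camera" (4x4, takes a point from camera to world coordinates). Camera axes: x right, y down, z forward; pixel columns grow to the right and rows downward; lengths in m; the calibration is good to about 2 mm. A picture is of the moment at which its call begins.
- job_done(): hands the job in; it is judged then, once.
The state is a dict: "time_s": time; "joint_positions": joint angles; "joint_velocities": joint speeds; "joint_torque": joint torques, N m; "position": TCP position; "tool_rot": TCP orientation; "wrist_force": force on the tool from outside, world axes, zero at the start; "torque": the same for the moment, N m; "opening": finger opening in m; "finger_force": force on a finger pad.
Only numpy, scipy, OpenCV 4.12 (cv2) and the standard library are available. Lean on these libraries where they do the work, as an engineer would, in place of code of your own. Each camera call takes 0.05 s, during which the arm holds its last target. There are 200 camera calls.

## Working session

There is one attempt and no reset: what is moved stays moved. The work goes in short steps, Python scripts to look and compute and a tool call to move; the robot and the scene stay as the last step left them, time stands still between calls to the robot, and variables do not carry over. Pictures are saved under pics/ and viewed, at most 10 in all, crops included, and the job is handed in when it is done.

Besides the shell and the picture viewer there is one more tool, called after "Call:" in YAML: its name, and indented under it one key for each argument. jog_arm: Moves the arm, as the interface text tells. Its arguments: {"type":"object","properties":{"xyz":{"type":"array"},"dr":{"type":"array"},"claw":{"type":"array"}},"required":["xyz","dr","claw"]}

```bash
mkdir -p pics; ls; cat > h.py <<'E'
from station import *
import numpy as np, cv2, pickle
def grab(n):
    d=get_image(n); pickle.dump(d,open(n+'.pkl','wb')); return d
def load(n): return pickle.load(open(n+'.pkl','rb'))
def ray(d,u,v):
    K=np.array([[d['fx'],0,d['cx']],[0,d['fy'],d['cy']],[0,0,1]])
    p=cv2.undistortPoints(np.array([[[u,v]]],float),K,np.array(d['dist_coeffs'],float))[0,0]
    return np.array([p[0],p[1],1.])
def pt(d,u,v,z=None):
    T=np.array(d['world_from_camera']); r=ray(d,u,v)
    if z is None: q=r*d['range_z'][int(round(v)),int(round(u))]; return T[:3,:3]@q+T[:3,3]
    w=T[:3,:3]@r; return T[:3,3]+w*(z-T[2,3])/w[2]
def crop(d,u0,v0,w,h,s,name): cv2.imwrite('pics/'+name,cv2.resize(d['frame'][v0:v0+h,u0:u0+w],None,fx=s,fy=s,interpolation=cv2.INTER_CUBIC))
E
python3 - <<'E'
from h import *
for n in('scene','top'):
    d=grab(n); cv2.imwrite(f'pics/{n}0.png',d['frame']); print(n,np.round(d['world_from_camera'],3).tolist(),d['fx'])
print(get_state())
E
```

```text
pics
scene [[-0.568, 0.586, -0.578, 1.25], [0.823, 0.396, -0.408, 0.467], [-0.01, -0.707, -0.707, 0.921], [0.0, 0.0, 0.0, 1.0]] 444.113305842953
top [[0.005, -0.99, 0.143, 0.364], [-1.0, -0.006, -0.004, -0.023], [0.005, -0.143, -0.99, 1.44], [0.0, 0.0, 0.0, 1.0]] 493.6528163084727
{'time_s': 0.1, 'joint_positions': array([-1.22569812,  0.31167387,  0.01399467,  1.51289133, -0.00441906,
        1.31917063, -0.02721178]), 'joint_velocities': array([ 0.00017729, -0.00206136, -0.00096926, -0.00334176, -0.001653  ,
        0.00024561,  0.0012808 ]), 'joint_torque': array([ 1.06992124e-03, -3.80856550e+01,  1.46754719e-01, -2.31245846e+01,
        1.22518968e-02,  8.05277989e-03, -1.91694903e-05]), 'position': array([0.20721367, 0.50878098, 0.23031638]), 'tool_rot': array([-1.67868526e-04,  1.92166970e-01,  9.81361676e-01, -1.04270334e-03]), 'wrist_force': array([-0.22872714,  0.05115212,  0.53504637]), 'torque': array([ 0.0110394 , -0.03483656, -0.07625202]), 'finger_force': 0.0, 'opening': 0.08525309667159431}
```

View pics/scene0.png

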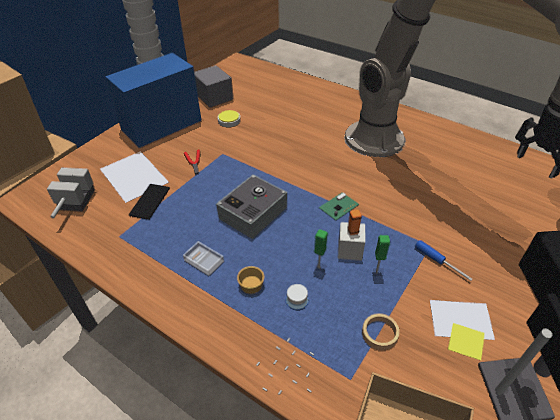

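View pics/top0.png

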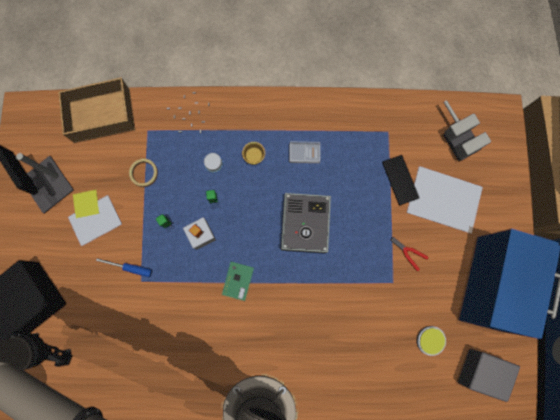

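The orange driver is at scene (355,222) and top (196,230), in the stand at top (199,233). The cap is at top (306,232), scene (259,190). Two green look-alikes stand near it, at top (163,221) and (211,196). I'll take close crops.

```bash
python3 - <<'E'
from h import *
t=load('top'); s=load('scene')
a=lambda d,u,v,w,h,k:cv2.resize(d['frame'][v:v+h,u:u+w],None,fx=k,fy=k,interpolation=cv2.INTER_CUBIC)
A=a(t,272,184,66,75,6);B=a(t,172,205,66,75,6)
C=np.vstack([np.hstack([A,B])]); cv2.imwrite('pics/c1.png',C)
A=a(s,210,165,90,75,4);B=a(s,315,200,90,75,4)
cv2.imwrite('pics/c2.png',np.hstack([A,B]))
for d,n,l in((t,'t',[(196,230),(199,243),(306,232),(306,240),(290,245),(163,221),(211,196)]),(s,'s',[(355,213),(259,190),(345,233),(240,205)])):
    for u,v in l: print(n,u,v,np.round(pt(d,u,v),4))
# points by depth: orange & unit mask
for d,n in((t,'t'),(s,'s')):
    hsv=cv2.cvtColor(d['frame'],cv2.COLOR_BGR2HSV); 
    m=(hsv[...,0]>5)&(hsv[...,0]<16)&(hsv[...,1]>180)&(hsv[...,2]>120)
    v,u=np.nonzero(m); P=np.array([pt(d,x,y) for x,y in zip(u,v)]); k=(P[:,2]>.05)&(P[:,2]<.2)
    print(n,k.sum(),u[k].min(),u[k].max(),v[k].min(),v[k].max()); P=P[k]; print(P.min(0),P.max(0))
    Q=P[P[:,2]>P[:,2].max()-.008]; print(len(Q),Q.mean(0),cv2.minAreaRect((Q[:,:2]*1000).astype(np.float32)))
E
```

```text
t 196 230 [0.5061 0.1665 0.1422]
t 199 243 [0.4774 0.1675 0.0719]
t 306 232 [ 0.511  -0.1312  0.0631]
t 306 240 [ 0.4885 -0.1312  0.0625]
t 290 245 [ 0.4744 -0.0864  0.0606]
t 163 221 [0.5307 0.2579 0.133 ]
t 211 196 [0.6004 0.1302 0.1278]
s 355 213 [0.5093 0.1721 0.1429]
s 259 190 [ 0.5126 -0.1252  0.0723]
s 345 233 [0.5236 0.1591 0.0746]
s 240 205 [ 0.5843 -0.1386  0.0629]
t 5 195 199 226 234
[0.4956645  0.15866208 0.13867649] [0.51658222 0.1692311  0.14341544]
5 [0.50462457 0.16286604 0.14099786] ((506.6852722167969, 163.47669982910156), (21.085586547851562, 8.924543380737305), 7.234455108642578)
s 30 350 360 210 217
[0.49991415 0.15949703 0.14038245] [0.52464502 0.18752126 0.1477548 ]
30 [0.51373166 0.17374943 0.14370603] ((511.59375, 173.6775665283203), (20.246185302734375, 23.17575454711914), 43.891807556152344)
```

View pics/c1.png

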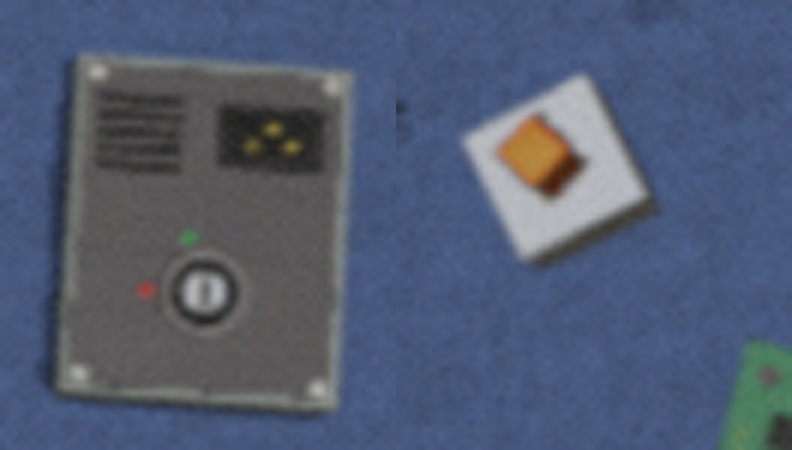

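View pics/c2.png

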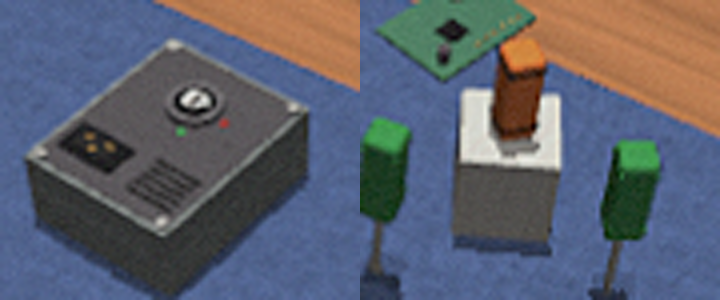

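Top crop: the slot is near vertical at about top (306,232), with the red dot to its left and green at the upper left. The unit's x is therefore close to world x. The handle top is a square turned about 45° in the image. I'll turn the corners into metric values.

```bash
python3 - <<'E'
from h import *
t=load('top'); s=load('scene')
def corners(d,L,u0,v0,k,z,x0=0):
    return np.array([pt(d,(x-x0+.5)/k+u0-.5,(y+.5)/k+v0-.5,z)[:2] for x,y in L])
def rep(n,P):
    e=np.roll(P,-1,0)-P
    print(n,'c',P.mean(0).round(4),'len',np.linalg.norm(e,axis=1).round(4),'yaw',np.degrees(np.arctan2(e[:,1],e[:,0])).round(1))
rep('unit t',corners(t,[(76,53),(353,72),(334,410),(55,391)],272,184,6,.062))
rep('stand t',corners(t,[(462,135),(585,73),(655,202),(532,262)],172,205,6,.074,396))
rep('handle t',corners(t,[(498,152),(540,114),(576,150),(533,188)],172,205,6,.144,396))
rep('unit s',corners(s,[(30,157),(172,40),(309,105),(163,235)],210,165,4,.062))
rep('stand s',corners(s,[(460,90),(560,95),(560,167),(453,160)],315,200,4,.074,360))
rep('handle s',corners(s,[(497,47),(530,37),(548,65),(510,75)],315,200,4,.144,360))
for n,p in(('cap',(206,292)),('red',(147,290)),('green',(189,238)),('sl1',(207,277)),('sl2',(205,303))): print(n,corners(t,[p],272,184,6,.075 if n in('cap','sl1','sl2') else .062))
print('cap s',corners(s,[(194,102)],210,165,4,.075),corners(s,[(223,123),(180,131)],210,165,4,.062))
for n,d,u,v in(('t',t,306,232),('s',s,258,190)):
    print(np.round([[pt(d,u+i,v+j)[2]*1000 for i in range(-6,7)] for j in range(-6,7)]))
E
```

```text
unit t c [ 0.5396 -0.1307] len [0.1317 0.1606 0.1306 0.1603] yaw [-93.6 176.2  86.3  -3.4]
stand t c [0.5064 0.1689] len [0.0642 0.0691 0.0634 0.0682] yaw [ -62.6 -150.5  116.6   30.2]
handle t c [0.5065 0.1688] len [0.025  0.0228 0.0252 0.0225] yaw [ -47.  -134.1  132.3   45.2]
unit s c [ 0.5401 -0.1301] len [0.1572 0.1259 0.1623 0.1236] yaw [177.8  88.7  -3.1 -93.7]
stand s c [0.5087 0.1707] len [0.0659 0.0637 0.0678 0.0625] yaw [ 120.    27.   -61.1 -154.9]
handle s c [0.5122 0.1734] len [0.0233 0.026  0.0258 0.0249] yaw [ 146.4   52.7  -36.5 -133.1]
cap [[ 0.50901813 -0.13004135]]
red [[ 0.51120733 -0.10340257]]
green [[ 0.53583248 -0.12318399]]
sl1 [[ 0.51601796 -0.13053755]]
sl2 [[ 0.50389003 -0.1295546 ]]
cap s [[ 0.51671773 -0.12504701]] [[ 0.51184874 -0.10362021]
 [ 0.53569974 -0.12405246]]
[[64. 60. 66. 67. 70. 68. 64. 67. 67. 68. 60. 65. 58.]
 [61. 62. 66. 67. 61. 61. 60. 63. 69. 68. 73. 60. 63.]
 [68. 67. 32. 69. 72. 75. 69. 74. 76. 64. 73. 67. 58.]
 [73. 30. 72. 73. 70. 69. 61. 69. 72. 72. 66. 72. 61.]
 [66. 66. 70. 70. 72. 71. 70. 72. 67. 75. 37. 64. 67.]
 [34. 71. 73. 
[... 442 characters left out ...]
1. 67. 65. 63. 62. 64. 64. 61. 63. 67.]
 [62. 61. 65. 61. 64. 62. 66. 60. 64. 63. 64. 63. 64.]
 [66. 64. 64. 70. 70. 71. 70. 70. 68. 69. 65. 62. 64.]
 [65. 70. 72. 71. 72. 74. 73. 74. 73. 70. 72. 71. 63.]
 [71. 71. 73. 75. 74. 69. 71. 70. 71. 74. 70. 72. 72.]
 [70. 68. 72. 70. 70. 72. 72. 70. 72. 72. 75. 67. 70.]
 [69. 72. 72. 72. 71. 68. 70. 72. 72. 70. 76. 64. 71.]
 [69. 63. 73. 75. 72. 67. 71. 74. 71. 73. 75. 60. 67.]
 [70. 58. 70. 78. 73. 70. 71. 74. 76. 73. 69. 74. 70.]
 [67. 71. 66. 70. 70. 75. 70. 71. 69. 67. 70. 74. 69.]
 [68. 72. 72. 71. 68. 71. 70. 68. 72. 71. 70. 67. 64.]
 [64. 66. 67. 68. 71. 70. 71. 69. 70. 69. 66. 61. 64.]
 [65. 64. 62. 66. 65. 68. 68. 66. 69. 65. 59. 65. 62.]]
```

Call:
jog_arm:
  xyz:
    - [-0.9,-0.45,0]
    - [-0.9,-0.45,0]
    - [-0.9,-0.45,0]
    - [-0.9,-0.45,0]
    - [-0.9,-0.45,0]
    - [-0.9,-0.45,0]
    - [-0.9,-0.45,0]
    - [-0.9,-0.45,0]
  dr:
    - [0,0,0]
    - [0,0,0]
    - [0,0,0]
    - [0,0,0]
    - [0,0,0]
    - [0,0,0]
    - [0,0,0]
    - [0,0,0]
  claw: [1,1,1,1,1,1,1,1]

```text
time_s: 1.1
position: [0.315, 0.3865, 0.2315]
tool_rot: [0.0, 0.193, 0.981, 0.0]
wrist_force: [0.4, -0.8, 0.2]
opening: 0.0852
finger_force: 0.0
```

Call:
jog_arm:
  xyz:
    - [-0.9,-0.45,0]
    - [-0.9,-0.45,0]
    - [-0.9,-0.45,0]
    - [-0.9,-0.45,0]
    - [-0.9,-0.45,0]
    - [-0.9,-0.45,0]
    - [-0.9,-0.45,0]
    - [-0.9,-0.45,0]
  dr:
    - [0,0,0]
    - [0,0,0]
    - [0,0,0]
    - [0,0,0]
    - [0,0,0]
    - [0,0,0]
    - [0,0,0]
    - [0,0,0]
  claw: [1,1,1,1,1,1,1,1]

```text
time_s: 2.1
position: [0.4207, 0.2653, 0.2315]
tool_rot: [0.0, 0.193, 0.981, 0.0]
wrist_force: [0.2, -0.2, 0.0]
opening: 0.0851
finger_force: 0.0
```

```bash
cat >> h.py <<'E'
from scipy.spatial.transform import Rotation as Ro
def go(target,yaw=None):
    s=get_state(); q=s['tool_rot']; R=Ro.from_quat([q[1],q[2],q[3],q[0]]).as_matrix()
    y=np.degrees(np.arctan2(R[1,1],R[0,1])); d=np.array(target)-s['position']
    print('t',round(s['time_s'],2),'pos',s['position'].round(4),'yyaw',round(y,2),'tiltz',R[:,2].round(3),'units',(R.T@d/.02).round(3))
    if yaw is not None: print('drz units (+=cw)',round(np.radians((y-yaw+180)%360-180)/.12,2))
    print('F',s['wrist_force'].round(2),'M',s['torque'].round(3),'open',round(s['opening'],4),'j7',s['joint_positions'][6].round(2))
E
python3 -c "
from h import *
go([.508,.1695,.231],48)"
```

```text
t 2.1 pos [0.4207 0.2653 0.2315] yyaw 67.74 tiltz [ 0.  0. -1.] units [-5.854 -2.78   0.025]
drz units (+=cw) 2.87
F [ 0.22 -0.24  0.04] M [ 0.082 -0.01   0.012] open 0.0851 j7 0.63
```

Call:
jog_arm:
  xyz:
    - [-0.98,-0.46,0]
    - [-0.98,-0.46,0]
    - [-0.98,-0.46,0]
    - [-0.98,-0.46,0]
    - [-0.98,-0.46,0]
    - [-0.95,-0.48,0]
    - [0,0,0.4]
    - [0,0,0.8]
  dr:
    - [0,0,0]
    - [0,0,0]
    - [0,0,0]
    - [0,0,0]
    - [0,0,0.7]
    - [0,0,0.7]
    - [0,0,0.7]
    - [0,0,0.75]
  claw: [1,1,1,1,1,1,1,1]

```text
time_s: 3.1
position: [0.507, 0.1696, 0.2077]
tool_rot: [0.001, 0.36, 0.933, 0.001]
wrist_force: [-0.8, 0.4, 0.4]
opening: 0.0852
finger_force: 0.0
```

```bash
python3 - <<'E'
from h import *
go([.508,.1695,.094],48)
d=grab('scene'); crop(d,285,140,140,130,5,'c3.png')
E
```

```text
t 3.1 pos [0.507  0.1696 0.2077] yyaw 47.83 tiltz [ 0.002  0.001 -1.   ] units [-0.033  0.019  5.687]
drz units (+=cw) -0.02
F [-0.75  0.4   0.39] M [-0.017  0.031  0.045] open 0.0852 j7 0.58
```

View pics/c3.png

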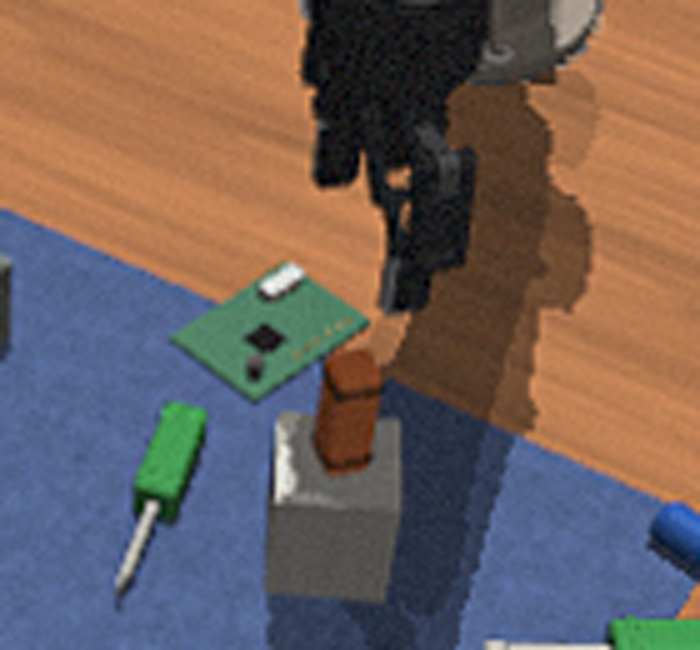

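Here the handle stands in the stand at crop (350,410) and the open gripper is above it. The two free-standing green look-alikes have toppled by themselves, well away from the job. Next I descend and grasp.

Call:
jog_arm:
  xyz:
    - [0,0,0.8]
    - [0,0,0.8]
    - [0,0,0.8]
    - [0,0,0.8]
    - [0,0,0.8]
    - [0,0,0.8]
    - [0,0,0.6]
    - [0,0,0.3]
  dr:
    - [0,0,0]
    - [0,0,0]
    - [0,0,0]
    - [0,0,0]
    - [0,0,0]
    - [0,0,0]
    - [0,0,0]
    - [0,0,0]
  claw: [1,1,1,1,1,1,1,1]

```text
time_s: 4.15
position: [0.5055, 0.1705, 0.0924]
tool_rot: [-0.0, 0.356, 0.934, -0.0]
wrist_force: [0.2, -0.1, -0.2]
opening: 0.0854
finger_force: 0.0
```

Call:
jog_arm:
  xyz:
    - [0,0,0]
    - [0,0,0]
    - [0,0,0]
    - [0,0,0]
    - [0,0,0]
    - [0,0,0]
    - [0,0,0]
    - [0,0,0]
  dr:
    - [0,0,0]
    - [0,0,0]
    - [0,0,0]
    - [0,0,0]
    - [0,0,0]
    - [0,0,0]
    - [0,0,0]
    - [0,0,0]
  claw: [-1,-1,-1,-1,-1,-1,-1,-1]

```text
time_s: 5.15
position: [0.5065, 0.171, 0.094]
tool_rot: [0.001, 0.356, 0.934, 0.001]
wrist_force: [0.2, -0.3, 5.3]
opening: 0.0246
finger_force: 59.4
```

```bash
python3 -c "
from h import *
go([.508,.1695,.094],48)"
```

```text
t 5.15 pos [0.5065 0.171  0.094 ] yyaw 48.25 tiltz [ 0.002  0.001 -1.   ] units [-0.104 -0.006  0.001]
drz units (+=cw) 0.04
F [ 0.18 -0.33  5.29] M [ 0.083 -0.007 -0.025] open 0.0246 j7 0.62
```

Call:
jog_arm:
  xyz:
    - [0,0,-0.5]
    - [0,0,-0.9]
    - [0,0,-0.9]
    - [0,0,-0.9]
    - [0,0,-0.9]
    - [0,0,-0.9]
    - [0,0,-0.9]
    - [0,0,0]
  dr:
    - [0,0,0]
    - [0,0,0]
    - [0,0,0]
    - [0,0,0]
    - [0,0,0]
    - [0,0,0]
    - [0,0,0]
    - [0,0,0]
  claw: [-1,-1,-1,-1,-1,-1,-1,-1]

```text
time_s: 6.15
position: [0.5062, 0.1705, 0.2122]
tool_rot: [0.001, 0.356, 0.934, 0.0]
wrist_force: [-0.2, -0.1, -1.2]
opening: 0.0245
finger_force: 59.7
```

```bash
python3 - <<'E'
from h import *
go([.5098,-.1304,.20],48)
d=grab('scene'); crop(d,325,160,70,75,8,'c4.png')
E
```

```text
t 6.15 pos [0.5062 0.1705 0.2122] yyaw 48.24 tiltz [ 0.001  0.    -1.   ] units [-10.155 -11.103   0.606]
drz units (+=cw) 0.03
F [-0.15 -0.12 -1.17] M [ 0.009 -0.006 -0.   ] open 0.0245 j7 0.58
```

View pics/c4.png

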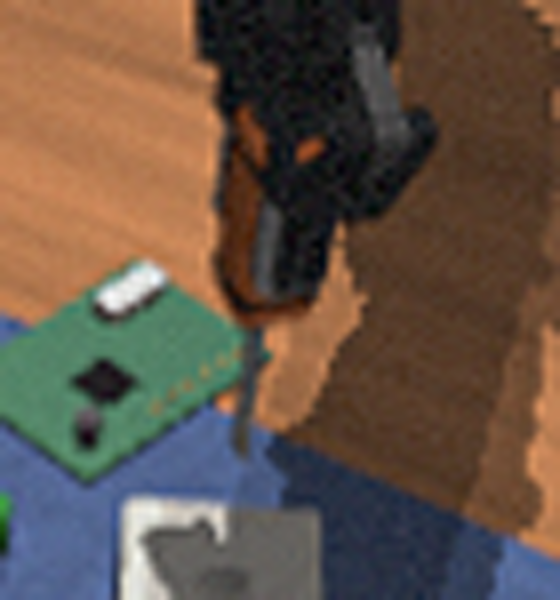

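The blade seems no wider than the shank, which suggests blade width along tool y (edge-on). I'll move over the cap at the same yaw, where the view tells the two cases apart clearly.

Call:
jog_arm:
  xyz:
    - [-0.5,-0.55,0]
    - [-0.85,-0.93,0]
    - [-0.85,-0.93,0]
    - [-0.85,-0.93,0]
    - [-0.85,-0.93,0]
    - [-0.85,-0.93,0]
    - [-0.85,-0.93,0]
    - [-0.85,-0.93,0]
  dr:
    - [0,0,0]
    - [0,0,0]
    - [0,0,0]
    - [0,0,0]
    - [0,0,0]
    - [0,0,0]
    - [0,0,0]
    - [0,0,0]
  claw: [-1,-1,-1,-1,-1,-1,-1,-1]

```text
time_s: 7.2
position: [0.5067, -0.0229, 0.2102]
tool_rot: [-0.001, 0.357, 0.934, -0.001]
wrist_force: [0.4, -0.2, -1.0]
opening: 0.0243
finger_force: 59.7
```

Call:
jog_arm:
  xyz:
    - [-0.85,-0.93,0]
    - [-0.85,-0.93,0]
    - [-0.85,-0.93,0]
    - [-0.75,-0.83,0.3]
    - [-0.4,-0.42,0.3]
    - [0,0,0]
  dr:
    - [0,0,0]
    - [0,0,0]
    - [0,0,0]
    - [0,0,0]
    - [0,0,0]
    - [0,0,0]
  claw: [-1,-1,-1,-1,-1,-1]

```text
time_s: 7.95
position: [0.5082, -0.1312, 0.1982]
tool_rot: [-0.001, 0.358, 0.934, -0.0]
wrist_force: [0.5, 1.3, -0.3]
opening: 0.0244
finger_force: 59.7
```

```bash
python3 - <<'E'
from h import *
go([.5098,-.1304,.18],-5)
d=grab('scene'); crop(d,220,120,75,100,6,'a.png')
A=cv2.imread('pics/a.png'); t=grab('top'); crop(t,272,184,60,75,8,'b.png'); B=cv2.imread('pics/b.png')
print(A.shape,B.shape); cv2.imwrite('pics/c5.png',np.hstack([A[:580],B[:580][:,:340]]) if 0 else np.hstack([A,B]))
E
```

```text
t 7.95 pos [ 0.5082 -0.1312  0.1982] yyaw 48.1 tiltz [-0.003  0.    -1.   ] units [-0.036  0.083  0.909]
drz units (+=cw) 7.72
F [ 0.5   1.32 -0.32] M [-0.014 -0.029 -0.011] open 0.0244 j7 1.2
(600, 450, 3) (600, 480, 3)
```

View pics/a.png

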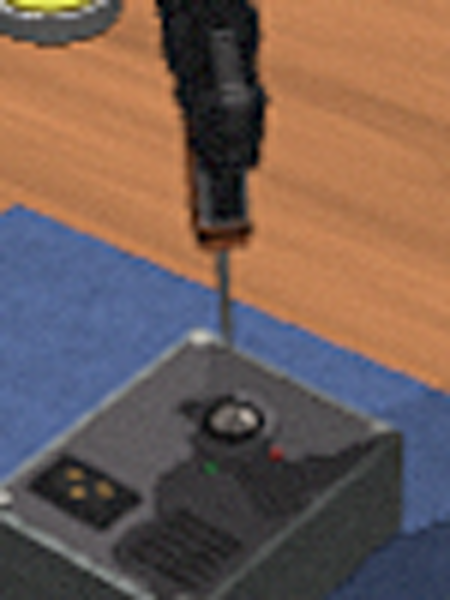

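The blade tip is thin edge-on in this view, at crop (228,340), so its width is along tool y. I'll turn tool y to the slot's yaw.

Call:
jog_arm:
  xyz:
    - [0,0,0]
    - [0,0,0]
    - [0,0,0]
    - [0,0,0]
    - [0,0,0]
    - [0,0,0]
    - [0,0,0.2]
    - [0,0,0.3]
  dr:
    - [0,0,0.96]
    - [0,0,0.96]
    - [0,0,0.96]
    - [0,0,0.96]
    - [0,0,0.96]
    - [0,0,0.96]
    - [0,0,0.96]
    - [0,0,0.96]
  claw: [-1,-1,-1,-1,-1,-1,-1,-1]

```text
time_s: 9.05
position: [0.5101, -0.1284, 0.1895]
tool_rot: [-0.0, 0.735, 0.678, 0.001]
wrist_force: [-0.1, -0.6, -1.5]
opening: 0.024
finger_force: 59.6
```

```bash
python3 - <<'E'
from h import *
go([.5098,-.1304,.165],-5)
E
```

```text
t 9.05 pos [ 0.5101 -0.1284  0.1895] yyaw -4.61 tiltz [ 0.001  0.001 -1.   ] units [-0.1   -0.007  1.226]
drz units (+=cw) 0.06
F [-0.1  -0.61 -1.48] M [ 0.037 -0.042 -0.006] open 0.024 j7 0.34
```

Call:
jog_arm:
  xyz:
    - [-0.1,0,0.4]
    - [0,0,0.4]
    - [0,0,0.25]
    - [0,0,0.15]
    - [0,0,0]
    - [0,0,0]
  dr:
    - [0,0,0]
    - [0,0,0]
    - [0,0,0]
    - [0,0,0]
    - [0,0,0]
    - [0,0,0]
  claw: [-1,-1,-1,-1,-1,-1]

```text
time_s: 9.8
position: [0.5095, -0.1322, 0.1656]
tool_rot: [0.0, 0.735, 0.678, 0.0]
wrist_force: [-0.3, -0.4, -1.0]
opening: 0.0244
finger_force: 59.6
```

```bash
python3 - <<'E'
from h import *
go([.5098,-.1304,.165],-5)
d=grab('scene'); crop(d,232,150,50,60,10,'c6.png')
# where model tip (under TCP) projects, crop coords, for a few heights
T=np.linalg.inv(np.array(d['world_from_camera'])); K=np.array([[d['fx'],0,d['cx']],[0,d['fy'],d['cy']],[0,0,1]])
p=get_state()['position']
for q in([p[0],p[1],p[2]-.084],[p[0],p[1],p[2]-.05],[.5098,-.1304,.070]):
    c=T[:3,:3]@np.array(q)+T[:3,3]; uv=cv2.projectPoints(c[None],np.zeros(3),np.zeros(3),K,np.array(d['dist_coeffs'],float))[0].ravel()
    print(uv, (uv-[232,150]+.5)*10-.5)
E
```

```text
t 9.8 pos [ 0.5095 -0.1322  0.1656] yyaw -4.55 tiltz [ 0.001 -0.    -1.   ] units [0.092 0.005 0.029]
drz units (+=cw) 0.06
F [-0.26 -0.41 -0.98] M [0.005 0.024 0.016] open 0.0244 j7 0.36
[257.4922599  186.06212864] [259.422599   365.12128641]
[256.94331472 176.94950242] [253.93314725 273.99502421]
[258.14236289 189.38269987] [265.92362891 398.32699866]
```

View pics/c6.png

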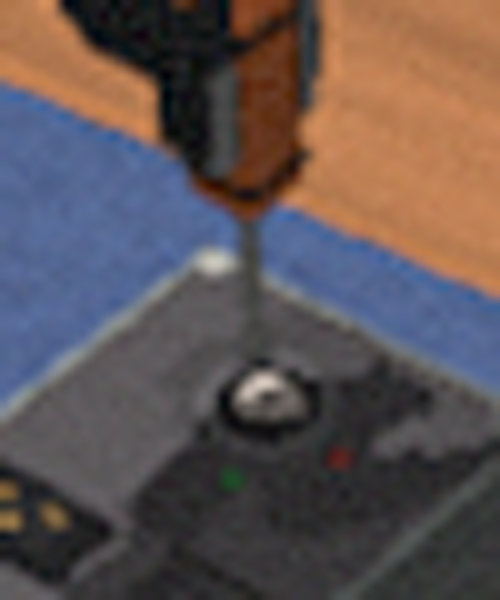

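The shank is at crop x≈251 above the white cap face at (268,398), agreeing with the model to under 1 mm. I'll shift about 2 mm along +x tool and go down in small steps to feel for contact.

Call:
jog_arm:
  xyz:
    - [0.1,0,0.15]
    - [0,0,0.15]
    - [0,0,0.1]
    - [0,0,0]
  dr:
    - [0,0,0]
    - [0,0,0]
    - [0,0,0]
    - [0,0,0]
  claw: [-1,-1,-1,-1]

```text
time_s: 10.35
position: [0.5093, -0.1301, 0.157]
tool_rot: [-0.0, 0.735, 0.678, -0.0]
wrist_force: [-0.7, -0.1, -1.6]
opening: 0.0245
finger_force: 59.6
```

```bash
python3 -c "
from h import *
go([.5098,-.1298,.153],-5)"
```

```text
t 10.35 pos [ 0.5093 -0.1301  0.157 ] yyaw -4.56 tiltz [-0.  0. -1.] units [0.017 0.024 0.202]
drz units (+=cw) 0.06
F [-0.7  -0.13 -1.56] M [ 0.001 -0.042  0.027] open 0.0245 j7 0.36
```

Call:
jog_arm:
  xyz:
    - [0,0.02,0.05]
    - [0,0,0.05]
    - [0,0,0.05]
    - [0,0,0]
  dr:
    - [0,0,0]
    - [0,0,0]
    - [0,0,0]
    - [0,0,0]
  claw: [-1,-1,-1,-1]

```text
time_s: 10.85
position: [0.51, -0.1302, 0.1547]
tool_rot: [0.0, 0.735, 0.678, 0.0]
wrist_force: [-1.3, 0.1, 2.3]
opening: 0.024
finger_force: 60.0
```

Call:
jog_arm:
  xyz:
    - [0,0,0.05]
    - [0,0,0.05]
    - [0,0,0]
  dr:
    - [0,0,0]
    - [0,0,0]
    - [0,0,0]
  claw: [-1,-1,-1]

```text
time_s: 11.22
position: [0.5101, -0.1303, 0.1527]
tool_rot: [0.0, 0.735, 0.678, 0.0]
wrist_force: [-0.8, 0.4, 5.0]
opening: 0.0242
finger_force: 60.4
```

Call:
jog_arm:
  xyz:
    - [0,0,0.05]
    - [0,0,0.05]
    - [0,0,0]
  dr:
    - [0,0,0]
    - [0,0,0]
    - [0,0,0]
  claw: [-1,-1,-1]

```text
time_s: 11.6
position: [0.5102, -0.1303, 0.1509]
tool_rot: [0.0, 0.735, 0.678, 0.0]
wrist_force: [-1.3, 0.7, 7.0]
opening: 0.0246
finger_force: 60.7
```

Contact started at TCP z≈0.1543 (tip≈0.0703) and then followed the spring's 1.4 N/mm. That height suggests the blade is on the white face, not in the slot. I'll ease off and sweep lightly across the slot.

Call:
jog_arm:
  xyz:
    - [0,0,-0.1]
    - [0.05,0,0]
    - [0,0,0]
  dr:
    - [0,0,0]
    - [0,0,0]
    - [0,0,0]
  claw: [-1,-1,-1]

```text
time_s: 11.98
position: [0.5101, -0.1299, 0.1525]
tool_rot: [0.001, 0.735, 0.678, -0.0]
wrist_force: [-1.3, -0.7, 4.8]
opening: 0.0243
finger_force: 60.4
```

Call:
jog_arm:
  xyz:
    - [0.05,0,0]
    - [0,0,0]
  dr:
    - [0,0,0]
    - [0,0,0]
  claw: [-1,-1]

```text
time_s: 12.22
position: [0.5098, -0.1277, 0.1516]
tool_rot: [-0.0, 0.735, 0.678, 0.0]
wrist_force: [-0.8, -1.1, -0.1]
opening: 0.0244
finger_force: 59.8
```

```bash
python3 -c "
from h import *
go([.5098,-.1298,.153],-5)"
```

```text
t 12.22 pos [ 0.5098 -0.1277  0.1516] yyaw -4.56 tiltz [-0.001  0.001 -1.   ] units [-0.106  0.007 -0.07 ]
drz units (+=cw) 0.06
F [-0.8  -1.13 -0.12] M [-0.457 -0.067  0.023] open 0.0244 j7 0.36
```

The force fell from 5.8 N to about 0.9 N, so the blade has dropped into the slot. I'll go down for the slot bottom.

Call:
jog_arm:
  xyz:
    - [-0.03,0,0.05]
    - [0,0,0.05]
    - [0,0,0]
  dr:
    - [0,0,0]
    - [0,0,0]
    - [0,0,0]
  claw: [-1,-1,-1]

```text
time_s: 12.6
position: [0.5097, -0.1281, 0.1499]
tool_rot: [-0.001, 0.735, 0.679, -0.0]
wrist_force: [-0.6, -0.3, -0.6]
opening: 0.0247
finger_force: 59.9
```

Call:
jog_arm:
  xyz:
    - [0,0,0.05]
    - [0,0,0.05]
    - [0,0,0]
  dr:
    - [0,0,0]
    - [0,0,0]
    - [0,0,0]
  claw: [-1,-1,-1]

```text
time_s: 12.98
position: [0.5098, -0.1283, 0.1485]
tool_rot: [-0.0, 0.735, 0.679, 0.0]
wrist_force: [-2.6, 2.0, 4.1]
opening: 0.0244
finger_force: 60.3
```

```bash
python3 -c "
from h import *
go([.5098,-.1298,.153],-5)"
```

```text
t 12.97 pos [ 0.5098 -0.1283  0.1485] yyaw -4.54 tiltz [-0.     0.001 -1.   ] units [-0.074  0.005 -0.227]
drz units (+=cw) 0.07
F [-2.61  2.    4.07] M [ 0.385  0.621 -0.024] open 0.0244 j7 0.37
```

Call:
jog_arm:
  xyz:
    - [0,0,0.05]
    - [0,0,0.05]
    - [0,0,0.05]
    - [0,0,0]
  dr:
    - [0,0,0]
    - [0,0,0]
    - [0,0,0]
    - [0,0,0]
  claw: [-1,-1,-1,-1]

```text
time_s: 13.48
position: [0.5099, -0.1284, 0.1458]
tool_rot: [-0.0, 0.735, 0.678, 0.0]
wrist_force: [-2.6, 1.2, 8.4]
opening: 0.0242
finger_force: 60.8
```

Call:
jog_arm:
  xyz:
    - [0,0,0.05]
    - [0,0,0.05]
    - [0,0,0]
  dr:
    - [0,0,0]
    - [0,0,0]
    - [0,0,0]
  claw: [-1,-1,-1]

```text
time_s: 13.85
position: [0.5099, -0.1284, 0.1442]
tool_rot: [-0.0, 0.735, 0.678, 0.0]
wrist_force: [-4.7, 2.6, 10.9]
opening: 0.0242
finger_force: 61.1
```

```bash
python3 -c "
from h import *
go([.5098,-.1298,.153],-5)"
```

```text
t 13.85 pos [ 0.5099 -0.1284  0.1442] yyaw -4.55 tiltz [-0.     0.001 -1.   ] units [-0.068  0.    -0.44 ]
drz units (+=cw) 0.07
F [-4.65  2.56 10.87] M [0.691 1.132 0.035] open 0.0242 j7 0.37
```

Call:
jog_arm:
  xyz:
    - [0.02,-0.05,0.03]
    - [0,0,0.02]
    - [0,0,0]
  dr:
    - [0,0,0]
    - [0,0,0]
    - [0,0,0]
  claw: [-1,-1,-1]

```text
time_s: 14.22
position: [0.5097, -0.1283, 0.1437]
tool_rot: [0.0, 0.735, 0.678, 0.001]
wrist_force: [-2.4, 1.7, 10.2]
opening: 0.0247
finger_force: 61.1
```

Call:
jog_arm:
  xyz:
    - [0,0,0.05]
    - [0,0,0.02]
    - [0,0,0]
    - [0,0,0]
  dr:
    - [0,0,0]
    - [0,0,0]
    - [0,0,0.5]
    - [0,0,0.5]
  claw: [-1,-1,-1,-1]

```text
time_s: 14.72
position: [0.5103, -0.1286, 0.1429]
tool_rot: [0.001, 0.775, 0.632, 0.001]
wrist_force: [-1.7, 1.5, 12.1]
opening: 0.0239
finger_force: 61.4
```

```bash
python3 -c "
from h import *
go([.5098,-.1298,.153],-75)"
```

```text
t 14.72 pos [ 0.5103 -0.1286  0.1429] yyaw -11.54 tiltz [ 0.003  0.    -1.   ] units [-0.064 -0.009 -0.503]
drz units (+=cw) 9.23
F [-1.74  1.48 12.07] M [0.444 0.759 0.014] open 0.0239 j7 0.26
```

Contact force is about 13 N; I continue turning.

Call:
jog_arm:
  xyz:
    - [0,0,0]
    - [0,0,0]
    - [0,0,0]
    - [0,0,0]
  dr:
    - [0,0,0.5]
    - [0,0,0.5]
    - [0,0,0.5]
    - [0,0,0.5]
  claw: [-1,-1,-1,-1]

```text
time_s: 15.22
position: [0.5112, -0.1289, 0.1431]
tool_rot: [0.002, 0.845, 0.535, 0.002]
wrist_force: [-2.4, 2.0, 11.0]
opening: 0.0245
finger_force: 61.3
```

```bash
python3 -c "
from h import *
go([.5098,-.1298,.153],-75)"
```

```text
t 15.22 pos [ 0.5112 -0.1289  0.1431] yyaw -25.28 tiltz [ 0.005 -0.001 -1.   ] units [-0.071 -0.039 -0.497]
drz units (+=cw) 7.23
F [-2.43  2.02 11.03] M [0.414 0.439 0.039] open 0.0245 j7 0.04
```

Call:
jog_arm:
  xyz:
    - [0,0,0.03]
    - [0,0,0]
    - [0,0,0]
    - [0,0,0]
  dr:
    - [0,0,0.5]
    - [0,0,0.5]
    - [0,0,0.5]
    - [0,0,0.5]
  claw: [-1,-1,-1,-1]

```text
time_s: 15.72
position: [0.5111, -0.1289, 0.1429]
tool_rot: [0.001, 0.903, 0.43, 0.002]
wrist_force: [-1.9, 1.9, 12.7]
opening: 0.0244
finger_force: 61.6
```

```bash
python3 -c "
from h import *
go([.5098,-.1298,.153],-75)"
```

```text
t 15.72 pos [ 0.5111 -0.1289  0.1429] yyaw -39.03 tiltz [ 0.005 -0.001 -1.   ] units [-0.074 -0.023 -0.506]
drz units (+=cw) 5.23
F [-1.91  1.88 12.68] M [ 0.512  0.661 -0.032] open 0.0244 j7 -0.17
```

Call:
jog_arm:
  xyz:
    - [0,0,0]
    - [0,0,0]
    - [0,0,0]
    - [0,0,0]
    - [0,0,0]
    - [0,0,0]
    - [0,0,0]
  dr:
    - [0,0,0.5]
    - [0,0,0.5]
    - [0,0,0.5]
    - [0,0,0.5]
    - [0,0,0.5]
    - [0,0,0.5]
    - [0,0,0.5]
  claw: [-1,-1,-1,-1,-1,-1,-1]

```text
time_s: 16.6
position: [0.511, -0.1291, 0.1429]
tool_rot: [0.001, 0.973, 0.233, 0.002]
wrist_force: [-2.2, 2.0, 13.9]
opening: 0.0246
finger_force: 61.7
```

```bash
python3 -c "
from h import *
go([.5098,-.1298,.153],-75)"
```

```text
t 16.6 pos [ 0.511  -0.1291  0.1429] yyaw -63.09 tiltz [ 0.005 -0.001 -1.   ] units [-0.068  0.005 -0.507]
drz units (+=cw) 1.73
F [-2.21  1.95 13.93] M [0.498 0.777 0.081] open 0.0246 j7 -0.54
```

Call:
jog_arm:
  xyz:
    - [0,0,0]
    - [0,0,0]
    - [0,0,0]
    - [0,0,0]
  dr:
    - [0,0,0.4]
    - [0,0,0.4]
    - [0,0,0.4]
    - [0,0,0.4]
  claw: [-1,-1,-1,-1]

```text
time_s: 17.1
position: [0.5109, -0.1292, 0.1429]
tool_rot: [0.001, 0.99, 0.139, 0.002]
wrist_force: [-2.5, 0.2, 13.7]
opening: 0.0245
finger_force: 61.7
```

```bash
python3 -c "
from h import *
go([.5098,-.1298,.153],-75)"
```

```text
t 17.1 pos [ 0.5109 -0.1292  0.1429] yyaw -74.07 tiltz [ 0.005 -0.001 -1.   ] units [-0.061  0.015 -0.506]
drz units (+=cw) 0.14
F [-2.55  0.19 13.73] M [0.537 0.793 0.026] open 0.0245 j7 -0.71
```

Call:
jog_arm:
  xyz:
    - [0,0,0]
    - [0,0,0]
    - [0,0,0]
  dr:
    - [0,0,0.3]
    - [0,0,0.3]
    - [0,0,0.3]
  claw: [-1,-1,-1]

```text
time_s: 17.48
position: [0.5109, -0.1292, 0.1429]
tool_rot: [0.001, 0.996, 0.085, 0.002]
wrist_force: [-2.4, 2.4, 14.3]
opening: 0.0246
finger_force: 61.7
```

```bash
python3 -c "
from h import *
go([.5098,-.1298,.153],-75)"
```

```text
t 17.48 pos [ 0.5109 -0.1292  0.1429] yyaw -80.23 tiltz [ 0.005 -0.001 -1.   ] units [-0.058  0.023 -0.507]
drz units (+=cw) -0.76
F [-2.42  2.4  14.34] M [0.555 0.844 0.043] open 0.0246 j7 -0.81
```

Call:
jog_arm:
  xyz:
    - [0,0,0]
    - [0,0,0]
    - [0,0,0]
  dr:
    - [0,0,0.3]
    - [0,0,0.3]
    - [0,0,0.2]
  claw: [-1,-1,-1]

```text
time_s: 17.85
position: [0.5109, -0.1292, 0.1429]
tool_rot: [0.001, 0.999, 0.037, 0.002]
wrist_force: [-2.7, 1.9, 15.4]
opening: 0.0243
finger_force: 61.7
```

```bash
python3 -c "
from h import *
go([.5098,-.1298,.153],-75)"
```

```text
t 17.85 pos [ 0.5109 -0.1292  0.1429] yyaw -85.72 tiltz [ 0.005 -0.001 -1.   ] units [-0.053  0.026 -0.507]
drz units (+=cw) -1.56
F [-2.68  1.86 15.41] M [0.509 0.823 0.062] open 0.0243 j7 -0.89
```

Call:
jog_arm:
  xyz:
    - [0,0,0]
    - [0,0,0]
    - [0,0,0]
  dr:
    - [0,0,0.2]
    - [0,0,0.2]
    - [0,0,0.1]
  claw: [-1,-1,-1]

```text
time_s: 18.23
position: [0.5108, -0.1292, 0.1429]
tool_rot: [0.0, 1.0, 0.008, 0.002]
wrist_force: [-2.7, 2.4, 14.6]
opening: 0.0242
finger_force: 61.7
```

```bash
python3 -c "
from h import *
go([.5098,-.1298,.153],-75)
d=grab('scene'); crop(d,222,165,70,55,11,'c7.png')"
```

```text
t 18.23 pos [ 0.5108 -0.1292  0.1429] yyaw -89.13 tiltz [ 0.004 -0.001 -1.   ] units [-0.05   0.029 -0.507]
drz units (+=cw) -2.06
F [-2.71  2.38 14.59] M [0.557 0.858 0.017] open 0.0242 j7 -0.94
```

View pics/c7.png

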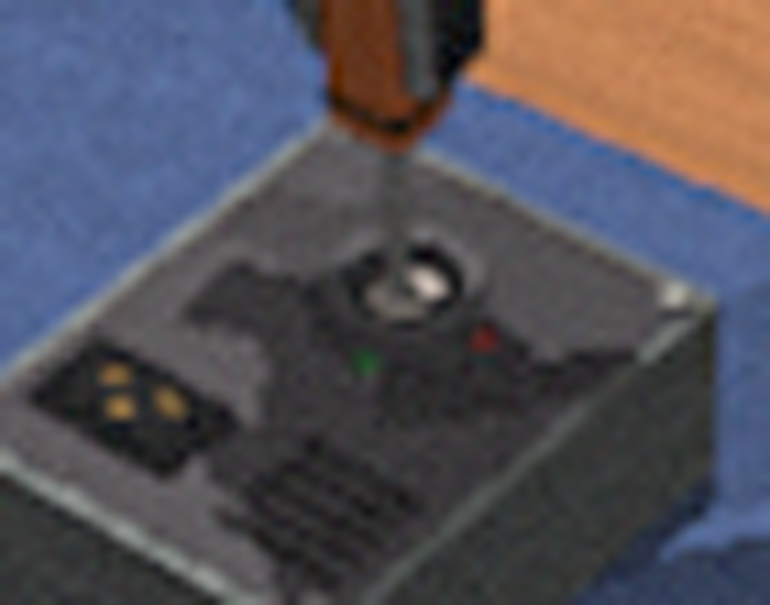

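The blade sits in the white face, with its shank at crop (398,230) and the face at (405,285). No stop torque yet; I turn on in small steps.

Call:
jog_arm:
  xyz:
    - [0,0,0]
    - [0,0,0]
    - [0,0,0]
  dr:
    - [0,0,0.2]
    - [0,0,0.2]
    - [0,0,0.1]
  claw: [-1,-1,-1]

```text
time_s: 18.65
position: [0.5109, -0.1292, 0.1429]
tool_rot: [0.0, 1.0, -0.022, 0.002]
wrist_force: [-2.2, 2.4, 13.7]
opening: 0.0245
finger_force: 61.7
```

```bash
python3 -c "
from h import *
go([.5098,-.1298,.153],-75)
t=grab('top'); crop(t,285,205,45,50,12,'c8.png')"
```

```text
t 18.65 pos [ 0.5109 -0.1292  0.1429] yyaw -92.57 tiltz [ 0.005 -0.001 -1.   ] units [-0.051  0.032 -0.506]
drz units (+=cw) -2.55
F [-2.18  2.4  13.71] M [0.559 0.845 0.032] open 0.0245 j7 -0.99
```

Call:
jog_arm:
  xyz:
    - [0,0,0]
    - [0,0,0]
    - [0,0,0]
  dr:
    - [0,0,0.2]
    - [0,0,0.2]
    - [0,0,0.1]
  claw: [-1,-1,-1]

```text
time_s: 19.08
position: [0.5109, -0.1292, 0.1429]
tool_rot: [0.0, 0.999, -0.052, 0.002]
wrist_force: [-2.3, 2.7, 14.6]
opening: 0.0242
finger_force: 61.7
```

```bash
python3 -c "
from h import *
go([.5098,-.1298,.153],-75)"
```

```text
t 19.07 pos [ 0.5109 -0.1292  0.1429] yyaw -95.99 tiltz [ 0.005 -0.001 -1.   ] units [-0.049  0.037 -0.506]
drz units (+=cw) -3.05
F [-2.34  2.69 14.65] M [0.526 0.8   0.082] open 0.0242 j7 -1.04
```

The turn has passed where the stop should be without any stop torque. A test: if the cap is locked, lifting 3 mm should drop the force to zero, and otherwise the spring will follow.

Call:
jog_arm:
  xyz:
    - [0,0,-0.1]
    - [0,0,-0.05]
    - [0,0,0]
  dr:
    - [0,0,0]
    - [0,0,0]
    - [0,0,0]
  claw: [-1,-1,-1]

```text
time_s: 19.45
position: [0.5107, -0.1291, 0.1446]
tool_rot: [0.001, 0.999, -0.052, 0.002]
wrist_force: [-1.0, 2.0, 7.4]
opening: 0.0239
finger_force: 60.6
```

```bash
python3 -c "
from h import *
go([.5098,-.1298,.153],-75)"
```

```text
t 19.45 pos [ 0.5107 -0.1291  0.1446] yyaw -95.97 tiltz [ 0.004 -0.002 -1.   ] units [-0.038  0.042 -0.419]
drz units (+=cw) -3.05
F [-1.04  1.95  7.39] M [0.323 0.212 0.025] open 0.0239 j7 -1.04
```

Call:
jog_arm:
  xyz:
    - [0,0,-0.1]
    - [0,0,0]
  dr:
    - [0,0,0]
    - [0,0,0]
  claw: [-1,-1]

```text
time_s: 19.7
position: [0.5103, -0.1289, 0.1452]
tool_rot: [0.001, 0.999, -0.052, 0.001]
wrist_force: [3.4, -1.5, -1.3]
opening: 0.0244
finger_force: 59.5
```

Call:
jog_arm:
  xyz:
    - [0,0,-0.1]
    - [0,0,0]
  dr:
    - [0,0,0]
    - [0,0,0]
  claw: [-1,-1]

```text
time_s: 19.95
position: [0.5098, -0.1279, 0.1471]
tool_rot: [0.0, 0.999, -0.052, 0.001]
wrist_force: [4.1, 0.4, -5.4]
opening: 0.024
finger_force: 59.7
```

Call:
jog_arm:
  xyz:
    - [0,0,-0.1]
    - [0,0,0]
  dr:
    - [0,0,0]
    - [0,0,0]
  claw: [-1,-1]

```text
time_s: 20.2
position: [0.5081, -0.1282, 0.1499]
tool_rot: [-0.0, 0.999, -0.052, -0.001]
wrist_force: [-0.5, 1.0, 3.9]
opening: 0.0244
finger_force: 60.7
```

Call:
jog_arm:
  xyz:
    - [0,0,0]
    - [0,0,0]
  dr:
    - [0,0,0]
    - [0,0,0]
  claw: [-1,-1]

```text
time_s: 20.45
position: [0.5082, -0.1283, 0.1498]
tool_rot: [-0.0, 0.999, -0.053, -0.001]
wrist_force: [-1.2, 1.8, 5.5]
opening: 0.0242
finger_force: 61.0
```

Call:
jog_arm:
  xyz:
    - [0,0,-0.1]
    - [0,0,0]
  dr:
    - [0,0,0]
    - [0,0,0]
  claw: [-1,-1]

```text
time_s: 20.7
position: [0.5086, -0.1287, 0.151]
tool_rot: [0.0, 0.999, -0.053, -0.0]
wrist_force: [-0.4, 0.7, -0.7]
opening: 0.0242
finger_force: 60.2
```

Call:
jog_arm:
  xyz:
    - [0,0,-0.3]
    - [0,0,-0.5]
    - [0,0,-0.5]
    - [0,0,-0.5]
    - [0,0,0]
    - [0,0,0]
  dr:
    - [0,0,0]
    - [0,0,0]
    - [0,0,0]
    - [0,0,0]
    - [0,0,0]
    - [0,0,0]
  claw: [-1,-1,-1,-1,-1,-1]

```text
time_s: 21.45
position: [0.5089, -0.1281, 0.1872]
tool_rot: [-0.0, 0.999, -0.052, -0.0]
wrist_force: [0.6, -0.4, -1.5]
opening: 0.0242
finger_force: 60.2
```

```bash
python3 - <<'E'
from h import *
go([.5098,-.1298,.153],-75)
Z=[];F=[]
for i in range(6):
    d=get_image('scene'); F.append(d['frame'].astype(float)); 
    Z.append([[pt(d,258+i,190+j)[2]*1000 for i in range(-6,7)] for j in range(-5,6)])
print(np.round(np.median(Z,0)).astype(int))
pickle.dump(np.mean(F,0),open('m.pkl','wb'))
g=np.mean(F,0)[182:202,248:272].mean(2); print(g.round().astype(int))
d['frame']=np.mean(F,0).clip(0,255).astype(np.uint8); crop(d,222,150,70,60,11,'c9.png')
E
```

```text
t 21.45 pos [ 0.5089 -0.1281  0.1872] yyaw -95.99 tiltz [-0.  0. -1.] units [0.054 0.082 1.709]
drz units (+=cw) -3.05
F [ 0.55 -0.43 -1.54] M [ 0.027  0.06  -0.003] open 0.0242 j7 -1.08
[[63 63 63 64 63 64 63 64 63 63 64 62 64]
 [63 62 63 70 71 72 71 70 70 70 62 63 64]
 [63 69 71 70 68 68 69 69 69 71 69 69 63]
 [70 71 68 67 68 68 69 66 66 67 68 70 71]
 [70 69 65 68 66 66 66 66 67 68 66 69 70]
 [70 65 67 67 66 66 67 67 67 65 69 66 71]
 [69 62 68 66 65 64 65 67 66 67 67 60 71]
 [71 55 68 67 67 67 66 64 68 67 69 69 70]
 [71 71 67 69 68 66 67 69 69 67 70 70 68]
 [67 69 70 71 71 70 69 71 70 70 70 69 63]
 [63 66 69 68 70 70 68 70 69 68 67 64 65]]
[[ 78  78  79  77  78  86  89  88  88  91  91  87  79  77  76  77  74  86
  108 112 116 119 112 110]
 [ 80  79  81  79  80  79  79  80  79  78  78  77  80  81  81  79  79  78
   75  69  97 117 119 114]
 [ 81  80  80  80  81  80  79  78  79  78  78  77  78  79  79  80  82  82
   79  77  76  87 105 117]
 [ 80  81  81  81  78  80  79  84  88  94  98 100  97  92  86  80  79  80
   81  82  78  79  72  93]
 [ 82  79  81  80  81  81  93  99  97 101 102 
[... 870 characters left out ...]
57  57  57  52  47  42  49  50  53  59  57  50  49  50  44  45  45
   63  74  79  84  80  80]
 [ 54  56  56  56  56  51  46  47  47  46  46  46  47  46  47  42  41  48
   48  40  59  80  86  82]
 [ 56  56  56  56  58  55  58  54  46  41  42  41  44  46  43  46  45  43
   43  42  41  60  71  80]
 [ 55  58  56  58  58  55  60  61  54  42  45  44  43  44  44  44  45  44
   45  44  42  41  38  62]
 [ 52  58  58  57  57  54  56  55  58  51  43  43  43  43  45  45  44  43
   45  44  44  46  44  42]
 [ 53  57  56  59  55  56  58  56  58  49  42  44  46  44  44  43  42  42
   47  45  47  44  47  44]
 [ 54  54  57  57  58  56  57  56  56  54  46  44  46  44  44  45  45  43
   42  41  43  43  45  51]]
```

The cap interior now reads about 4–5 mm below the collar, where before it was flush, so the cap is held in by its lug. I'll move the driver away and check its angle in clear view.

Call:
jog_arm:
  xyz:
    - [0,-0.5,-0.5]
    - [0,-0.95,0]
    - [0,-0.95,0]
    - [0,-0.95,0]
    - [0,-0.95,0]
    - [0,-0.95,0]
    - [0,-0.95,0]
    - [0,-0.95,0]
  dr:
    - [0,0,0]
    - [0,0,0]
    - [0,0,0]
    - [0,0,0]
    - [0,0,0]
    - [0,0,0]
    - [0,0,0]
    - [0,0,0]
  claw: [-1,-1,-1,-1,-1,-1,-1,-1]

```text
time_s: 22.75
position: [0.5241, 0.0152, 0.1973]
tool_rot: [-0.0, 0.999, -0.052, 0.0]
wrist_force: [0.7, -0.6, -0.7]
opening: 0.0245
finger_force: 60.2
```

```bash
python3 - <<'E'
from h import *
t=load('top'); old=t['frame'].copy(); 
T=np.mean([get_image('top')['frame'].astype(float) for i in range(4)],0)
L=[get_image('scene') for i in range(4)]; S=np.mean([d['frame'].astype(float) for d in L],0)
f=lambda a,u,v,w,h,k:cv2.resize(a[v:v+h,u:u+w].clip(0,255).astype(np.uint8),None,fx=k,fy=k,interpolation=cv2.INTER_CUBIC)
cv2.imwrite('pics/c10.png',np.hstack([f(T,292,218,28,28,14),f(S,244,176,28,28,14)]))
pickle.dump((T,S,L[0]),open('m.pkl','wb'))
go([.5065,.171,.2],48)
E
```

```text
t 23.15 pos [0.5238 0.0126 0.1975] yyaw -96.12 tiltz [ 0. -0. -1.] units [-1.706 -7.781 -0.131]
drz units (+=cw) -20.96
F [ 0.23  0.08 -0.7 ] M [-0.009 -0.085 -0.021] open 0.0246 j7 -1.36
```

View pics/c10.png

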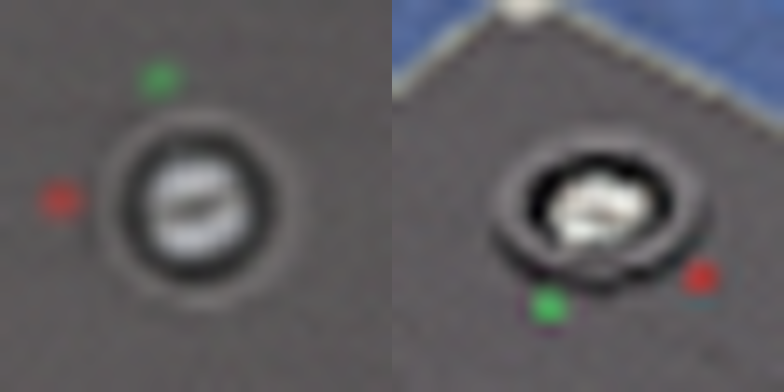

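In the top view the slot runs from (165,212) to (232,190), a world yaw of about −72° against −75° expected when locked. The rim mark faces the green dot and the face is recessed, so the cap is locked. Now back to the stand.

Call:
jog_arm:
  xyz:
    - [-0.2,-0.9,0]
    - [-0.2,-0.97,0]
    - [-0.2,-0.97,0]
    - [-0.2,-0.97,0]
    - [-0.2,-0.97,0]
    - [-0.2,-0.97,0]
    - [-0.2,-0.97,0]
    - [-0.2,-0.9,0]
  dr:
    - [0,0,0]
    - [0,0,0]
    - [0,0,0]
    - [0,0,0]
    - [0,0,0]
    - [0,0,0]
    - [0,0,0]
    - [0,0,0]
  claw: [-1,-1,-1,-1,-1,-1,-1,-1]

```text
time_s: 24.15
position: [0.5079, 0.1703, 0.1973]
tool_rot: [-0.0, 0.999, -0.052, 0.0]
wrist_force: [1.1, 0.1, -1.5]
opening: 0.0243
finger_force: 60.1
```

Call:
jog_arm:
  xyz:
    - [0,0,0.3]
    - [0,0,0.3]
    - [0,0,0.1]
    - [0,0,0]
    - [0,0,0]
  dr:
    - [0,0,0]
    - [0,0,0]
    - [0,0,0]
    - [0,0,0]
    - [0,0,0]
  claw: [-1,-1,-1,-1,-1]

```text
time_s: 24.78
position: [0.5083, 0.1684, 0.1835]
tool_rot: [-0.0, 0.999, -0.053, 0.0]
wrist_force: [-0.3, -0.8, -1.0]
opening: 0.0243
finger_force: 60.2
```

```bash
python3 - <<'E'
from h import *
go([.5073,.1708,.094],-96)
T,S,d0=pickle.load(open('m.pkl','rb'))
g=T.mean(2)[228:238,300:311]; print(g.round().astype(int))
# dark-shank pixels in the scene view vs predicted axis under TCP
d=grab('scene'); p=get_state()['position']; M=np.linalg.inv(np.array(d['world_from_camera'])); K=np.array([[d['fx'],0,d['cx']],[0,d['fy'],d['cy']],[0,0,1]])
for z in(.078,.09,.1):
    c=M[:3,:3]@np.array([p[0],p[1],z])+M[:3,3]; u,v=cv2.projectPoints(c[None],np.zeros(3),np.zeros(3),K,np.array(d['dist_coeffs'],float))[0].ravel()
    print(z,round(u,1),round(v,1),int(u)-7,d['frame'][int(round(v)),int(u)-7:int(u)+9].tolist())
E
```

```text
t 24.77 pos [0.5083 0.1684 0.1835] yyaw -96.05 tiltz [ 0.  0. -1.] units [-0.063 -0.113  4.475]
drz units (+=cw) -0.01
F [-0.26 -0.82 -0.99] M [ 0.008  0.021 -0.017] open 0.0243 j7 -1.64
[[ 96  99  80  63  71  64  57  51  54  74 100]
 [100  83  57  67  97 106 110 100  71  54  79]
 [ 92  65  63 113 155 169 171 158 115  62  55]
 [ 86  60  84 144 168 171 161 144 120  78  50]
 [ 77  56  90 130 129 112 103 116 133 100  54]
 [ 74  51  78 120 119 112 121 151 159 113  59]
 [ 84  54  75 136 163 170 170 166 147  97  59]
 [ 96  69  64 112 155 168 157 128  96  63  65]
 [100  85  60  64  86  92  84  66  51  60  89]
 [ 91  98  89  68  50  41  44  49  62  87 103]]
0.078 351.2 230.0 344 [[134, 140, 143], [184, 193, 198], [191, 200, 207], [194, 198, 207], [192, 198, 204], [171, 179, 183], [137, 141, 146], [131, 134, 137], [116, 120, 122], [124, 129, 133], [133, 139, 144], [156, 161, 168], [185, 193, 198], [189, 198, 202], [186, 191, 199], [191, 198, 204]]
0.09 351.7 226.8 344 [[185, 191, 195], [185, 192, 199], [186, 193, 198], [184, 190, 194], [185, 194, 200], [186, 195, 199], [186, 194, 200], [183, 191, 195], [182, 187, 192], [182, 189, 195], [189, 195, 201], [186, 191, 197], [181, 191, 194], [181, 187, 194], [185, 193, 197], [184, 192, 197]]
0.1 352.1 224.1 345 [[182, 191, 200], [187, 197, 201], [186, 194, 201], [188, 198, 204], [194, 202, 207], [166, 173, 179], [126, 131, 135], [72, 75, 73], [93, 95, 97], [180, 190, 195], [187, 200, 207], [183, 196, 202], [188, 200, 208], [190, 205, 209], [188, 200, 207], [179, 186, 191]]
```

```bash
python3 - <<'E'
from h import *
d=load('scene'); g=d['frame'].mean(2)
print(g[220:242,340:366].round().astype(int))
w=np.clip(175-g[227:237,344:361],0,None); w[w<15]=0
v,u=np.mgrid[227:237,344:361]; print((w*u).sum()/w.sum(),(w*v).sum()/w.sum(),pt(d,(w*u).sum()/w.sum(),(w*v).sum()/w.sum(),.074))
E
```

```text
[[112 114 109 104 111 110 107 103 106 111 110  79  64  77 110 112 113 109
  111 115 115 113 116 116 109  97]
 [109 113 114 111 109 105 104 102 105 108  99  68  64  81 113 107 108 113
  114 116 118 113 114 110 104  98]
 [122 151 162 166 160 156 155 144 144 150 110  65  65  72 119 119 114 107
  100 103 103 106 106  95  92  96]
 [149 188 200 200 201 202 199 189 189 196 134  66  55  65 160 164 161 155
  154 152 142 137 139 135 125  99]
 [156 191 201 196 192 191 195 194 197 201 173 131  73  95 188 198 194 199
  201 198 185 185 184 193 186 106]
 [148 187 197 193 188 191 190 191 191 193 199 191 156 154 181 190 191 193
  187 191 190 193 196 203 174 106]
 [152 190 192 194 193 194 192 191 192 193 197 198 198 190 189 193 192 190
  189 190 191 192 197 205 107  93]
 [150 189 198 195 190 192 192 189 193 193 193 190 187 189 195 191 189 187
  192 191 193 194 200 172 102  97]
 [122 189 201 199 196 193 191 191 194 195 193 190 188 195 195 191 187 187
  193 190 195 199 167  99  89  98]
 [ 79 147 168 165 192 195 194 193 197 193 180 175 172 182 182 192 194 192
  191 195 199 170 103  89  98 100]
 [ 82  94 
[... 671 characters left out ...]
95  97  92 101  98  99  98 101  99  99  97 101
   94  97 100  99 102  97  98  98]
 [118 130 131 129 117 114 116 103 103  95  97 102 101  99 100  99  98  98
   97 105 104 101 100  96 102  93]
 [116 136 134 131 136 133 134 109  92  98 101  96  96 101  97  96  97 101
  102  98  99  98  97 100  90  99]
 [117 129 125 134 132 133 137 121 119 102  96  99  98 102  98  98 101 102
   99  96  99  93 100  98  98 102]
 [100 105 104 107 109 116 122 123 117 111 101 110 113  96  97 101 105 104
  103 101 102  98  96  97 101  99]
 [ 78  81  73  75  75  78  90  89  82  97  96 106 105  90  87  90  91  92
   93  88  96  99  98  99 100  95]]
351.97712717291864 233.67479414455622 [0.51512806 0.17497839 0.074     ]
```

```bash
python3 - <<'E'
from h import *
d=load('scene')
print('hole',pt(d,352.4,232.1,.074),'tip',pt(d,352.2,224.6,.0995),'shank',pt(d,351.9,221.5,.109))
t=grab('top')
E
```

```text
hole [0.50962586 0.17327811 0.074     ] tip [0.50917395 0.16941078 0.0995    ] shank [0.50854121 0.16708277 0.109     ]
```

Call:
jog_arm:
  xyz:
    - [0,-0.15,0.2]
    - [0,0,0.3]
    - [0,0,0.3]
    - [0,0,0.3]
    - [0,0,0.2]
    - [0,0,0.2]
    - [0,0,0]
    - [0,0,0]
  dr:
    - [0,0,0]
    - [0,0,0]
    - [0,0,0]
    - [0,0,0]
    - [0,0,0]
    - [0,0,0]
    - [0,0,0]
    - [0,0,0]
  claw: [-1,-1,-1,-1,-1,-1,-1,-1]

```text
time_s: 25.88
position: [0.5085, 0.1718, 0.1534]
tool_rot: [-0.0, 0.999, -0.052, 0.0]
wrist_force: [-0.5, 0.8, -1.2]
opening: 0.0243
finger_force: 60.2
```

```bash
python3 -c "
from h import *
go([.507,.171,.094],-96)"
```

```text
t 25.88 pos [0.5085 0.1718 0.1534] yyaw -96.0 tiltz [ 0.  0. -1.] units [-0.072  0.049  2.972]
drz units (+=cw) -0.0
F [-0.46  0.75 -1.23] M [-0.04  -0.011  0.012] open 0.0243 j7 -1.62
```

Tip is 4.6 mm below the mouth with no contact force, so it is in the hole. I continue down.

Call:
jog_arm:
  xyz:
    - [0,0,0.4]
    - [0,0,0.4]
    - [0,0,0.4]
    - [0,0,0.4]
    - [0,0,0.4]
    - [0,0,0.4]
    - [0,0,0.2]
    - [0,0,0]
  dr:
    - [0,0,0]
    - [0,0,0]
    - [0,0,0]
    - [0,0,0]
    - [0,0,0]
    - [0,0,0]
    - [0,0,0]
    - [0,0,0]
  claw: [-1,-1,-1,-1,-1,-1,-1,-1]

```text
time_s: 26.88
position: [0.5082, 0.1718, 0.101]
tool_rot: [0.0, 0.999, -0.052, -0.0]
wrist_force: [-0.2, 0.7, -0.4]
opening: 0.0244
finger_force: 60.2
```

```bash
python3 -c "
from h import *
go([.507,.171,.094],-96)"
```

```text
t 26.88 pos [0.5082 0.1718 0.101 ] yyaw -96.0 tiltz [-0. -0. -1.] units [-0.056  0.044  0.349]
drz units (+=cw) -0.0
F [-0.25  0.68 -0.42] M [0.033 0.05  0.027] open 0.0244 j7 -1.57
```

Call:
jog_arm:
  xyz:
    - [0,0,0.15]
    - [0,0,0.1]
    - [0,0,0.05]
    - [0,0,0.05]
    - [0,0,0]
  dr:
    - [0,0,0]
    - [0,0,0]
    - [0,0,0]
    - [0,0,0]
    - [0,0,0]
  claw: [-1,-1,-1,-1,-1]

```text
time_s: 27.5
position: [0.5084, 0.1718, 0.0943]
tool_rot: [-0.0, 0.999, -0.052, -0.0]
wrist_force: [-0.4, -0.7, -0.2]
opening: 0.0245
finger_force: 60.2
```

Call:
jog_arm:
  xyz:
    - [0,0,0.05]
    - [0,0,0.02]
    - [0,0,0]
  dr:
    - [0,0,0]
    - [0,0,0]
    - [0,0,0]
  claw: [-1,-1,-1]

```text
time_s: 27.88
position: [0.5085, 0.1718, 0.094]
tool_rot: [-0.0, 0.999, -0.052, 0.0]
wrist_force: [-2.1, 0.1, 6.7]
opening: 0.0242
finger_force: 61.1
```

Seated on the block at z=0.094, as at the start. Release and withdraw.

Call:
jog_arm:
  xyz:
    - [0,0,0]
    - [0,0,0]
    - [0,0,0]
    - [0,0,0]
    - [0,0,0]
    - [0,0,0]
    - [0,0,0]
    - [0,0,0]
  dr:
    - [0,0,0]
    - [0,0,0]
    - [0,0,0]
    - [0,0,0]
    - [0,0,0]
    - [0,0,0]
    - [0,0,0]
    - [0,0,0]
  claw: [1,1,1,1,1,1,1,1]

```text
time_s: 28.88
position: [0.5084, 0.1718, 0.0929]
tool_rot: [0.0, 0.999, -0.052, 0.0]
wrist_force: [0.1, 0.3, 0.3]
opening: 0.0852
finger_force: 0.0
```

Call:
jog_arm:
  xyz:
    - [0,0,-0.3]
    - [0,0,-0.7]
    - [0,0,-0.9]
    - [0,0,-0.9]
    - [0,0,-0.9]
    - [0,0,-0.9]
    - [0,0,-0.9]
    - [0,0,-0.5]
  dr:
    - [0,0,0]
    - [0,0,0]
    - [0,0,0]
    - [0,0,0]
    - [0,0,0]
    - [0,0,0]
    - [0,0,0]
    - [0,0,0]
  claw: [1,1,1,1,1,1,1,1]

```text
time_s: 29.88
position: [0.5089, 0.1718, 0.2144]
tool_rot: [-0.0, 0.999, -0.052, 0.001]
wrist_force: [0.3, 0.4, -0.4]
opening: 0.0856
finger_force: 0.0
```

Call:
jog_arm:
  xyz:
    - [-0.5,0,0]
    - [-1,0,0]
    - [-1,0,0]
    - [-1,0,0]
    - [-0.5,0,0]
    - [0,0,0]
    - [0,0,0]
    - [0,0,0]
  dr:
    - [0,0,0]
    - [0,0,0]
    - [0,0,0]
    - [0,0,0]
    - [0,0,0]
    - [0,0,0]
    - [0,0,0]
    - [0,0,0]
  claw: [1,1,1,1,1,1,1,1]

```text
time_s: 30.88
position: [0.4292, 0.1799, 0.2128]
tool_rot: [0.0, 0.999, -0.053, 0.0]
wrist_force: [-0.5, 0.3, -0.5]
opening: 0.0855
finger_force: 0.0
```

```bash
python3 - <<'E'
from h import *
go([.507,.171,.094],-96)
for n in('scene','top'):
    d=grab(n); hsv=cv2.cvtColor(d['frame'],cv2.COLOR_BGR2HSV)
    m=(hsv[...,0]>4)&(hsv[...,0]<17)&(hsv[...,1]>170)&(hsv[...,2]>70)
    v,u=np.nonzero(m); P=np.array([pt(d,x,y) for x,y in zip(u,v)]); k=(P[:,2]>.07)&(P[:,2]<.2)&(np.hypot(P[:,0]-.507,P[:,1]-.171)<.06); P=P[k]
    print(n,len(P),P.min(0).round(3),P.max(0).round(3)); 
    for a,b in((.07,.09),(.09,.11),(.11,.13),(.13,.16)):
        q=P[(P[:,2]>=a)&(P[:,2]<b)]; print(a,len(q),q.mean(0).round(4) if len(q) else '')
d=load('scene'); print(np.round([[pt(d,258+i,190+j)[2]*1000 for i in range(-6,7)] for j in range(-3,4)]).astype(int))
E
```

```text
t 30.88 pos [0.4292 0.1799 0.2128] yyaw -96.03 tiltz [ 0.    -0.001 -1.   ] units [3.915 0.031 5.943]
drz units (+=cw) -0.01
F [-0.51  0.33 -0.48] M [-0.018 -0.002  0.012] open 0.0855 j7 -1.83
scene 186 [0.5   0.162 0.082] [0.527 0.185 0.149]
0.07 7 [0.5236 0.1726 0.0839]
0.09 44 [0.5192 0.1767 0.1006]
0.11 56 [0.5201 0.1758 0.1207]
0.13 79 [0.514  0.1735 0.1426]
top 33 [0.495 0.156 0.132] [0.517 0.18  0.148]
0.07 0 
0.09 0 
0.11 0 
0.13 33 [0.505  0.1646 0.1413]
[[61 71 73 71 71 66 67 71 70 67 70 70 61]
 [68 73 66 66 66 69 67 68 66 65 70 70 70]
 [68 69 65 69 68 67 67 66 69 70 64 68 67]
 [69 61 67 65 65 66 67 68 68 67 68 66 71]
 [68 59 69 66 65 64 69 64 66 70 67 57 71]
 [68 61 68 66 66 65 68 59 64 67 71 71 70]
 [74 68 67 68 71 67 67 67 65 67 71 71 68]]
```

Driver is upright and home. Before handing in, I'll measure the cap angle more precisely.

```bash
python3 - <<'E'
from h import *
L=[get_image('top') for i in range(16)]; T=np.mean([d['frame'].astype(float) for d in L],0).mean(2); d=L[0]
k=10; u0,v0=294,221; A=cv2.resize(T[v0:v0+24,u0:u0+24],None,fx=k,fy=k,interpolation=cv2.INTER_CUBIC)
# face centre: bright blob (filled), slot: dark inside the hull
b=(A>110).astype(np.uint8); c=max(cv2.findContours(b,cv2.RETR_EXTERNAL,cv2.CHAIN_APPROX_NONE)[0],key=cv2.contourArea); h=cv2.convexHull(c)
(cx,cy),r=cv2.minEnclosingCircle(h); print('face',cx/k+u0,cy/k+v0,r/k)
v,u=np.mgrid[:240,:240]; 
for rr in(.65,.75,.85):
  for th in(130,140,150):
    m=np.hypot(u-cx,v-cy)<rr*r; w=np.where(m,np.clip(th-A,0,None),0)
    x=(w*u).sum()/w.sum(); y=(w*v).sum()/w.sum(); C=np.cov(np.array([u[m],v[m]]),aweights=w[m]); e,V=np.linalg.eigh(C); a=V[:,1]
    P=pt(d,u0+(x+40*a[0])/k,v0+(y+40*a[1])/k,.065)-pt(d,u0+(x-40*a[0])/k,v0+(y-40*a[1])/k,.065)
    print(rr,th,'yaw',round(np.degrees(np.arctan2(P[1],P[0]))%180-180,1),np.sqrt(e).round(1))
E
```

```text
face 305.9933715820313 232.87680130004884 3.654591751098633
0.65 130 yaw -75.7 [3.2 8.8]
0.65 140 yaw -75.9 [ 3.8 10.6]
0.65 150 yaw -76.1 [ 4.5 11.5]
0.75 130 yaw -76.7 [3.2 9.9]
0.75 140 yaw -76.4 [ 3.9 12.5]
0.75 150 yaw -76.4 [ 4.7 13.6]
0.85 130 yaw -77.3 [ 4.8 14.8]
0.85 140 yaw -78.1 [ 6.6 16.3]
0.85 150 yaw -79.1 [ 8.5 16.9]
```

Slot yaw is about −76°, or 1.26 rad against the unit: at the stop. I'm handing it in.

```bash
python3 -c "
from h import *
print(job_done())"
```

```text
the job is handed in; nothing more can be done
None
```

The fuse cap is locked at its stop (slot measured at about 1.26 rad), the orange screwdriver is back upright and fully home in its stand, and the job is handed in; the judging result wasn't shown, and the two free-standing green look-alikes toppled with the arm still well above them.

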